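Hang the keyhole cover on the console

ROBOT

A 6-joint arm with a two-finger parallel gripper is mounted at the origin on the work surface. World frame = base frame: x ahead of the robot, y to its left, z up, the work surface at z = 0. Lengths are in m, angles in degrees, forces in N, time in s.
With the tool pointing down it reaches from about 0.35 to 0.875 m from the base axis. Payload 4.2 kg.
Tool frame: the origin (TCP) lies at the very end of the fingers, on their centre line; the grasp point (between the pads) lies 19 mm behind it; z points along the fingers, y is the line along which they close (so a half turn about z gives the same grasp; the last joint's range is limited). The gripper opens to 87 mm and grips with 3 to 60 N. Pads are 19 mm wide; open, the fingers measure 117 mm over their backs; the gripper's body (75 mm by 190 mm) begins 51 mm behind the grasp point.
Start: joints at [86.494, 22.042, 0.453, 0, -68.411, -14.817], TCP at [0.196, 0.593, 0.223] pointing down, gripper open.
Joint ranges: [-179.83, 179.83], [-69.29, 118.12], [-61.27, 80.66], [-181.25, 117.63], [-171.15, -9.14], [-177.46, 177.46]. Speed limits (degrees/s): [159.86, 159.86, 180, 180, 180, 180].

INTERFACE

Orientations are given as a 3x3 rotation matrix whose columns are the frame's x, y, z axes.
In Python, from station import sense, optics, r gives the robot as it stands. The module is installed in compiled form; this text tells all that it offers.
- The arm moves only by the shell command python3 -m pendant 'ROWS' [OPENING]. ROWS is JSON, a list that holds one entry, the list of rows, each a list of 4 numbers: the shift along the tool's x, y, z normalised to -1 to 1, where 1 is 100 mm, then the turn about the tool's z normalised to -1 to 1, where 1 is 2 rad. A call has 1 to 8 rows; each row is the pose to reach, as a shift and turn from the pose commanded when the call began, along the tool's axes at that moment; what a row does not reach only later rows make up. A row lasts 1/10 s, in which the tool goes at most 50 mm and 8.59 degrees, less where a joint would pass 70% of its speed; a pose out of reach is approached as far as the arm can. A call with a number of a shift or a turn outside -1 to 1 is refused whole. A call with a gripper value outside its range is refused whole. OPENING is the closure, from 0 (fully open) to 1 (shut), set as the call begins (- or left out, the last holds). The fingers move at their own pace and stop on an object; the grip force is fixed at half the most. Time passes only in rows, so rows that repeat a pose let the fingers close. It gives the time, the measured TCP pose, the force, the opening and the grip force at its end, in the units of the state.
- sense(): the state, without advancing time (a new reading comes with each control period).
- optics.capture(name): name is "scene" or "top" or "wrist"; returns the picture (384x512x3 uint8, red, green, blue); there is no depth.
- optics.get_calibration(name): a dict with "camera_matrix" (3x3 intrinsics, pixels), "camera_from_world" (4x4, takes a point from world to camera coordinates). Camera axes: x right, y down, z forward; pixel columns grow to the right and rows downward; lengths in m; the calibration is good to about 2 mm. A picture is of the moment at which its call begins: read the wrist's pose just before it. get_calibration takes no time and is no camera call; for the wrist camera it gives the pose at the moment of the call.
- r.finish_job(): hands the job in; it is judged then, once.
The state is a dict: "time_s": time; "joints": joint angles; "joint_velocities": joint speeds; "effort": joint torques, N m; "tcp_pos": TCP position; "ee_rot": TCP orientation; "wrist_force": force on the tool from outside, world axes, zero at the start; "moment": the same for the moment, N m; "gripper_width": opening from 0.0 (shut) to 1.0 (fully open); "gripper_force": force on a finger pad.
Only numpy, scipy, OpenCV 4.12 (cv2) and the standard library are available. Lean on these libraries where they do the work, as an engineer would, in place of code of your own. Each camera call takes 0.05 s, during which the arm holds its last target. There are 200 camera calls.

TASK

Pick up the aluminium cover that has the keyhole and hang it on the screw that sticks out of the sloping face of the blue console: pass the screw head through the round hole until the cover lies flat on the face, then pull the cover straight down the slope until it stops fully home, and let go so that it hangs straight and flat. Work gently: never press or pull the cover hard against the console or the screw (stay under about 25 N), and leave the other cover and all the other things on the bench where they are.

Things in the scene. Friction and masses are not known exactly. Their poses are not given: they have to be found in the camera images.
- cover: the keyhole cover: flat aluminium sheet 120 (x) x 110 (y) x 4 thick, 0.24 to 0.39 kg, starts lying on the bench with its back down. Origin: centre of its back face; +x points to its upper edge (keyhole end), z out of its front. Keyhole on the line y = 0: round hole low, slot running up from it. Any pose of it is unread while the fingers hold it
- cover_handle (a point): middle of the top of the cover's black grip block, which stands on its front: 14 (x) x 60 (y) x 36 high, centred at cover x = -30. This point is at cover x = -30, y = 0, z = +40
- cover_hole (a point): centre of the keyhole's round hole, 20.5 wide, on the back face, at cover x = +20. The screw head has 2.25 play all round in it
- cover_slot_end (a point): closed upper end of the keyhole's slot, on the back face, at cover x = +46. The slot is 11 wide and runs from the round hole to here
- board: the flat sloping front of the blue desk console, 200 (x) x 220 (y), 40 degrees up from level, rigid and fixed. Origin: centre of the face, on its surface; x points up the slope, y to the left seen from the robot, z straight out of the face (up and towards the robot). Hung fully home, the cover lies on the face, its origin at board x = +3; it is 22 farther up the slope when the head passes the round hole
- screw_row (a point): middle of the dark sideways slot in the sloping face (board x = +45, y = 0, on the surface) in which the one steel screw is clamped. The screw stands anywhere from y = -10 to +10 along it, not reported: see it or feel for it. It sticks straight out: shank 8 across, head 16 across, head underside 6.5 and top 11.5 above the face, top rim bevelled; rigid, does not shift at moderate force
- blank: the other cover: same sheet and grip block, but no keyhole (only two small dark marks near its upper corners). Leave it
- parallel: steel bar 100 x 25 x 32, bystander, origin under its centre
- oilcan: grey bottle 54 across, 130 tall, bystander, origin under its centre
- cup: steel cup 72 across, 80 tall, bystander, origin under its centre
Mind the look-alikes: they are no part of the job. What is shaped like the cover but pink or yellow is not meant.

How it is judged:
By the outcome, as a careful person would: the job done as asked, in the order asked, and still so for the second after the job is handed in, with the robot touching nothing.
It also fails if it takes over 67 s, if anything falls off the work surface, if the arm or the gripper's body presses on something with over 40 N, if the wrist force passes 120 N, or if a joint passes its speed limit or range.

## Working session

There is one attempt and no reset: what is moved stays moved. The work goes in short steps, Python scripts to look and compute and a shell command to move; the robot and the scene stay as the last step left them, time stands still between calls to the robot, and variables do not carry over. Pictures are saved under pics/ and viewed, at most 10 in all, crops included, and the job is handed in when it is done.

```bash
mkdir -p pics
python3 - <<'E'
from station import sense, optics, r
import cv2,numpy as np
np.set_printoptions(precision=4,suppress=True)
for n in ("scene","top"):
    im=optics.capture(n); cv2.imwrite(f"pics/{n}0.png",im[:,:,::-1])
    c=optics.get_calibration(n); print(n,c["camera_matrix"],c["camera_from_world"])
print({k:v for k,v in sense().items()})
E
```

```text
scene [[415.9685   0.     258.4822]
 [  0.     415.9685 188.1159]
 [  0.       0.       1.    ]] [[ 0.5658  0.8245 -0.0017 -0.4558]
 [ 0.6501 -0.4474 -0.6142 -0.2135]
 [-0.5072  0.3464 -0.7892  1.6045]
 [ 0.      0.      0.      1.    ]]
top [[415.3923   0.     259.6014]
 [  0.     415.3923 191.5247]
 [  0.       0.       1.    ]] [[ 0.0049 -0.9997  0.0245  0.1651]
 [-0.998  -0.0065 -0.0632  0.5441]
 [ 0.0634 -0.0241 -0.9977  1.1387]
 [ 0.      0.      0.      1.    ]]
{'time_s': 0.1, 'joints': array([ 86.4938,  22.0862,   0.3875,  -0.026 , -68.4124, -14.8164]), 'joint_velocities': array([ 0.0558, -0.1415,  0.172 ,  0.134 ,  0.0441, -0.0568]), 'effort': array([ -0.0004, -39.1687,  18.7937,   4.2319,   0.0135,  -0.0001]), 'tcp_pos': array([0.1963, 0.5928, 0.2216]), 'ee_rot': array([[ 0.9492, -0.3145, -0.0005],
       [-0.3145, -0.9492, -0.0019],
       [ 0.0001,  0.002 , -1.    ]]), 'wrist_force': array([ 0.1365,  0.1638, -0.1991]), 'moment': array([-0.0084, -0.0476, -0.0257]), 'gripper_force': 0.0, 'gripper_width': 0.9972049857290044}
```

View pics/scene0.png

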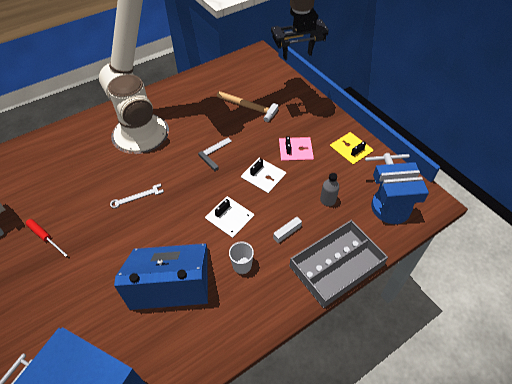

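View pics/top0.png

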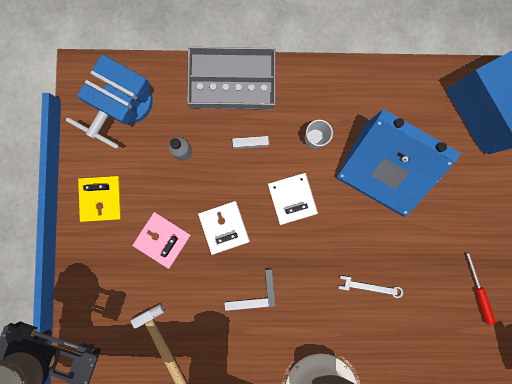

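The top view shows white sheets at (223,228), which has a keyhole, and (293,199), which has two dots. The pink (161,240) and yellow (99,198) ones are look-alikes. I choose (223,228). The console is at (398,163), with its screw near (405,157). A close crop will check both.

Run:
```python
import cv2,numpy as np
t=cv2.imread("pics/top0.png");s=cv2.imread("pics/scene0.png")
f=lambda im,x,y,w,h,k:cv2.resize(im[y:y+h,x:x+w],None,fx=k,fy=k,interpolation=cv2.INTER_CUBIC)
a=f(t,330,100,135,125,3); b=f(t,190,165,135,75,3); c=f(s,105,235,115,80,3.4)
o=np.zeros((600,800,3),np.uint8)
o[:375,:405]=a; o[375:600,:405]=b; o[:272,409:800]=c[:, :391]
cv2.imwrite("pics/crop1.png",o)
```

```text
(no output)
```

View pics/crop1.png

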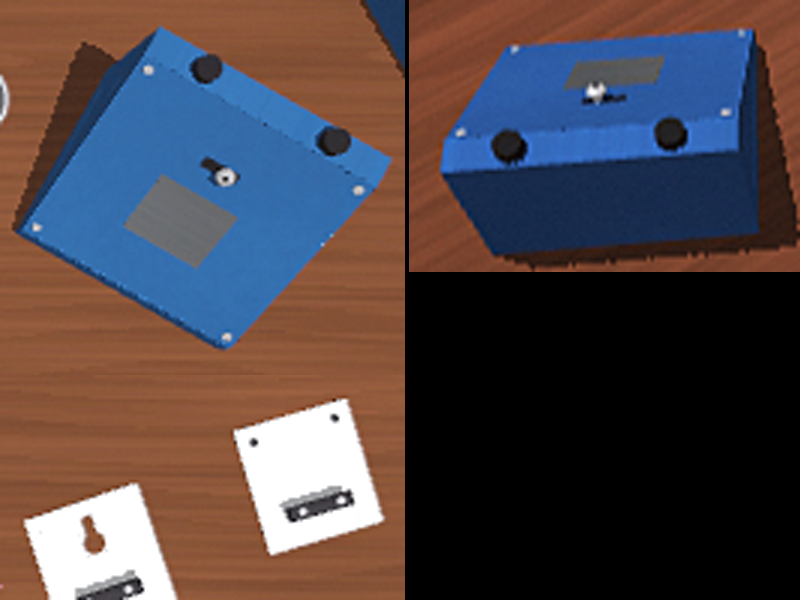

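The crop confirms the choice: the keyhole sheet is at top (223,228) with its hole at about (221,220), and the other white sheet is the blank. The screw head sits at top (405,159), on the robot's right of its slot. Next I fit the poses.

```bash
cat > h.py <<'E'
import numpy as np,cv2
from station import sense,optics
from scipy.optimize import least_squares
np.set_printoptions(precision=4,suppress=True)
def proj(c,P):
    P=np.atleast_2d(P);M=c["camera_from_world"];q=P@M[:3,:3].T+M[:3,3];q=q@c["camera_matrix"].T;return q[:,:2]/q[:,2:]
def back(c,uv,z):
    uv=np.atleast_2d(uv).astype(float);M=c["camera_from_world"];R,t=M[:3,:3],M[:3,3]
    d=np.c_[uv,np.ones(len(uv))]@np.linalg.inv(c["camera_matrix"]).T@R;o=-R.T@t
    return o+d*((z-o[2])/d[:,2])[:,None]
def Rb(yaw,t=np.radians(40)):
    c,s=np.cos(yaw),np.sin(yaw);Z=np.array([[c,-s,0],[s,c,0],[0,0,1]])
    return Z@np.array([[np.cos(t),0,-np.sin(t)],[0,1,0],[np.sin(t),0,np.cos(t)]])
E
cat > fit.py <<'E'
from h import *
ct,cs=optics.get_calibration("top"),optics.get_calibration("scene")
T=np.array([[380,123.3],[449.3,163.3],[342.3,175.7],[405.3,212.7],[405,159]])
S=np.array([[198.2,267.9],[120.3,273.8],[202.9,244.7],[136.2,249.4],[160.3,262.1]])
sg=np.array([[1,1],[1,-1],[-1,1],[-1,-1]])
def pts(p):
    L=np.r_[np.c_[sg*p[4:6],np.zeros(4)+.001],[[.045,p[6],.0115]]];return L@Rb(p[3]).T+p[:3]
f=lambda p:np.r_[(proj(ct,pts(p))-T).ravel(),(proj(cs,pts(p))-S).ravel()]
r=least_squares(f,[.6,-.25,.1,-.5,.09,.1,0]);print("board",r.x,np.degrees(r.x[3]));print(r.fun.round(1))
# cover
im=cv2.imread("pics/top0.png");m=(im.min(2)>200).astype(np.uint8)
n,l,st,ce=cv2.connectedComponentsWithStats(m);k=l[232,208] or l[215,205];print(st[k])
b=cv2.boxPoints(cv2.minAreaRect(np.argwhere(l==k)[:,::-1].astype(np.float32)));w=back(ct,b,.004)[:,:2]
print(b,w,w.mean(0),np.linalg.norm(w-np.roll(w,1,0),axis=1))
h=back(ct,[[221,220]],.004)[0,:2];print("hole",h)
d=w-np.roll(w,1,0);print(np.degrees(np.arctan2(d[:,1],d[:,0])))
E
python3 fit.py
```

```text
board [ 0.5986 -0.1779  0.0945 -0.521   0.0902  0.0997 -0.0039] -29.851724950630942
[-0.8 -0.5 -0.4 -0.3 -0.5 -0.4 -0.5 -0.8 -0.7  0.2 -0.9  0.5 -0.7  0.3
 -0.7  0.  -0.6  0.  -0.6 -1.2]
[ 199  202   50   52 1442]
[[197.8 213.4]
 [235.3 200.9]
 [248.9 241.7]
 [211.4 254.2]] [[0.4817 0.3398]
 [0.5172 0.2357]
 [0.4038 0.197 ]
 [0.369  0.3006]] [0.4429 0.2683] [0.1193 0.1099 0.1198 0.1093]
hole [0.4637 0.2751]
[  19.1659  -71.1815 -161.1166  108.5629]
```

```bash
R='[[[0.4,0.31,0,0],[0.78,0.62,0,0],[0.78,0.62,0,0]]]'
python3 -m pendant '[[[0.4,0.31,0,0],[0.78,0.62,0,0],[0.78,0.62,0,0]]]' 0 
python3 -m pendant '[[[0.4,0.31,0,0],[0.78,0.62,0,0],[0.78,0.62,0,0]]]' 
python3 -m pendant '[[[0.4,0.31,0,0],[0.78,0.62,0,0],[0.78,0.62,0,0]]]'
python3 -m pendant '[[[0.4,0.31,0.2,-0.07],[0.78,0.62,0.4,-0.13],[0.78,0.62,0.4,-0.2],[0.78,0.62,0.4,-0.26],[0.78,0.62,0.4,-0.323],[0.78,0.62,0.4,-0.323],[0.78,0.62,0.4,-0.323]]]'
python3 - <<'E'
from h import *
c=optics.get_calibration("wrist");s=sense();im=optics.capture("wrist");cv2.imwrite("pics/w1.png",im[:,:,::-1])
print(s["tcp_pos"],s["ee_rot"],c)
E
```

```text
time_s: 0.4
tcp_pos: [0.2526, 0.5052, 0.2223]
ee_rot: [[0.948, -0.318, -0.001], [-0.318, -0.948, -0.003], [0.0, 0.003, -1.0]]
wrist_force: [0.7, 0.1, 0.3]
gripper_width: 1.001
gripper_force: 0.0
time_s: 0.7
tcp_pos: [0.3069, 0.4224, 0.2224]
ee_rot: [[0.948, -0.319, -0.001], [-0.319, -0.948, -0.002], [-0.0, 0.002, -1.0]]
wrist_force: [0.4, 0.2, 0.2]
gripper_width: 0.999
gripper_force: 0.0
time_s: 1.0
tcp_pos: [0.3614, 0.3396, 0.2223]
ee_rot: [[0.948, -0.319, -0.001], [-0.319, -0.948, -0.001], [-0.0, 0.002, -1.0]]
wrist_force: [-0.0, 0.0, 1.2]
gripper_width: 1.0
gripper_force: 0.0
time_s: 1.7
tcp_pos: [0.4145, 0.2604, 0.1824]
ee_rot: [[0.948, 0.319, -0.0], [0.319, -0.948, -0.0], [-0.0, -0.0, -1.0]]
wrist_force: [0.7, -0.0, -0.2]
gripper_width: 1.0
gripper_force: 0.0
[0.4145 0.2604 0.1824] [[ 0.9479  0.3185 -0.0002]
 [ 0.3185 -0.9479 -0.    ]
 [-0.0002 -0.     -1.    ]] {'camera_matrix': array([[331.4595,   0.    , 250.7176],
       [  0.    , 331.4595, 192.7141],
       [  0.    ,   0.    ,   1.    ]]), 'camera_from_world': array([[ 0.3189, -0.9478, -0.0004,  0.115 ],
       [-0.9162, -0.3083,  0.2559,  0.4396],
       [-0.2427, -0.0813, -0.9667,  0.4731],
       [ 0.    ,  0.    ,  0.    ,  1.    ]])}
```

View pics/w1.png

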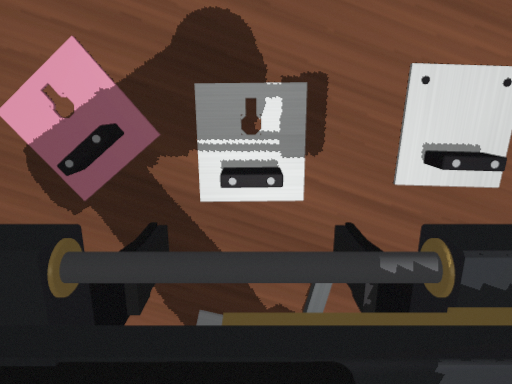

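The wrist view shows the keyhole cover upright and nearly aligned with the tool. Its corners are at (195,83), (307,83), (304,201) and (201,201).

Run:
```python
from h import *
c=optics.get_calibration("wrist")
w=back(c,[[194.5,83],[307.5,82.5],[304.5,201],[200.5,201.5]],.004)[:,:2];print(w,w.mean(0))
for a,b in((3,0),(2,1),(1,0),(2,3)):
    d=w[b]-w[a];print(np.linalg.norm(d),np.degrees(np.arctan2(d[1],d[0])))
s=sense();x=w.mean(0)-.03*s["ee_rot"][:2,0];print("grip",x,"tool shift",s["ee_rot"][:2,:2].T@(x-s["tcp_pos"][:2]))
```

```text
[[0.483  0.3418]
 [0.5187 0.2372]
 [0.4051 0.1967]
 [0.3689 0.3021]] [0.4439 0.2695]
0.12076721106892851 19.184164810673
0.1206713134785589 19.60655332984536
0.11051497945434964 108.86039930144233
0.11140404292052111 108.91399099363146
grip [0.4155 0.2599] tool shift [0.0008 0.0007]
```

```bash
python3 -m pendant '[[[0.01,0.01,0.3,-0.003],[0.01,0.01,0.6,-0.003],[0.01,0.01,0.9,-0.003],[0.01,0.01,0.9,-0.003]]]' 
python3 -m pendant '[[[0,0,0.3,0],[0,0,0.6,0],[0,0,0.83,0],[0,0,0.83,0],[0,0,0.83,0]]]'
python3 -m pendant '[[[0,0,0,0],[0,0,0,0],[0,0,0,0],[0,0,0,0],[0,0,0,0],[0,0,0,0],[0,0,0,0],[0,0,0,0]]]' 1
python3 -m pendant '[[[0,0,-0.1,0],[0,0,-0.25,0],[0,0,-0.4,0],[0,0,-0.6,0],[0,0,-0.8,0],[0,0,-1,0],[0,0,-1,0]]]'
python3 - <<'E'
from h import *
a=optics.capture("wrist");b=optics.capture("scene")
o=np.hstack([a[:300],cv2.resize(b[100:250,180:330],(300,300))])[:, :,::-1]
cv2.imwrite("pics/g1.png",o[:,:800])
E
```

```text
time_s: 2.15
tcp_pos: [0.4136, 0.2572, 0.0891]
ee_rot: [[0.946, 0.324, -0.006], [0.324, -0.946, -0.006], [-0.008, 0.004, -1.0]]
wrist_force: [-0.0, -0.8, 0.1]
gripper_width: 1.0
gripper_force: 0.0
time_s: 2.65
tcp_pos: [0.4168, 0.2602, 0.0107]
ee_rot: [[0.945, 0.326, 0.001], [0.326, -0.945, 0.001], [0.002, -0.0, -1.0]]
wrist_force: [0.8, 0.2, 0.9]
gripper_width: 1.001
gripper_force: 0.0
time_s: 3.45
tcp_pos: [0.4162, 0.2595, 0.0101]
ee_rot: [[0.945, 0.326, 0.001], [0.326, -0.945, 0.001], [0.001, -0.001, -1.0]]
wrist_force: [-2.1, 0.9, 5.9]
gripper_width: 0.685
gripper_force: 30.0
time_s: 4.15
tcp_pos: [0.417, 0.2601, 0.1119]
ee_rot: [[0.945, 0.326, 0.004], [0.326, -0.945, 0.004], [0.005, -0.002, -1.0]]
wrist_force: [0.4, 0.7, -3.1]
gripper_width: 0.684
gripper_force: 30.0
```

View pics/g1.png

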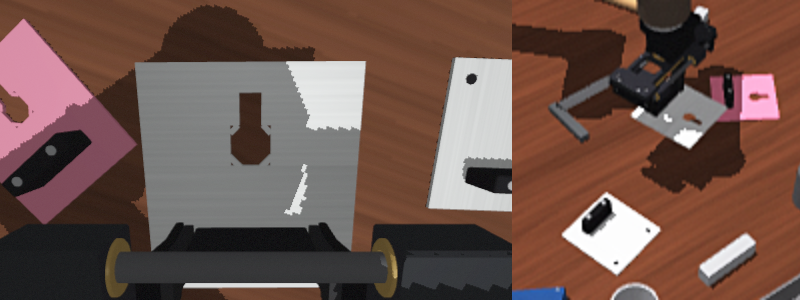

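The cover is gripped and level, with a measured weight of about 3 N. Because the tool always points down, I'll tilt the cover to 40° by letting it pivot in the pads. I'll press it lightly against the free left side of the sloping face. Next I compute the way there.

```bash
sed -i 's/^f=lambda p/T-=.33;S-=.33\nf=lambda p/' fit.py; python3 fit.py | head -3
cat > tgt.py <<'E'
from h import *
import sys
B=np.array([float(v) for v in open("B.txt").read().split()])  # x y z yawdeg
def tgt(bx,by,bz,hz=.0291,hx=-.03):  # cover origin in board frame -> TCP
    R=Rb(np.radians(B[3]));return B[:3]+R@np.array([bx+hx,by,bz+hz])-[0,0,.019]
def shift(w):
    s=sense();R=s["ee_rot"];return R.T@(w-s["tcp_pos"])*10
if __name__=="__main__":
    a=[float(v)/1000 for v in sys.argv[1:4]];w=tgt(*a);s=sense();R=s["ee_rot"]
    y=np.degrees(np.arctan2(R[1,0],R[0,0]));t=np.radians(y-B[3])/2
    print("tcp",s["tcp_pos"],"target",w,"shift",shift(w),"turn",t,"yaw",y)
E
```

```text
board [ 0.5988 -0.1774  0.0959 -0.5209  0.0901  0.0996 -0.0039] -29.845566094501734
[-0.4 -0.3 -0.1 -0.1 -0.2 -0.1 -0.1 -0.6 -0.4  0.3 -0.5  0.5 -0.3  0.3
 -0.3  0.1 -0.2  0.1 -0.2 -1.2]
```

```bash
echo 0.5988 -0.1774 0.0959 -29.85 > B.txt
python3 -m pendant '[[[0,0,-0.3,0.05],[0,0,-0.6,0.1],[0,0,-0.8,0.16],[0,0,-1,0.22],[0,0,-1,0.29],[0,0,-1,0.35],[0,0,-1,0.43],[0,0,-1,0.43]]]'
python3 tgt.py -10 70 0
```

```text
time_s: 5.05
tcp_pos: [0.415, 0.2584, 0.2076]
ee_rot: [[0.864, -0.504, -0.003], [-0.504, -0.864, -0.003], [-0.001, 0.004, -1.0]]
wrist_force: [0.3, -0.3, -3.4]
gripper_width: 0.689
gripper_force: 30.0
tcp [0.415  0.2584 0.2076] target [ 0.5908 -0.0921  0.0735] shift [3.2877 2.1345 1.3446] turn -0.003812418846727902 yaw -30.286871019307284
```

```bash
python3 -m pendant '[[[0.3,0.2,0,0],[0.6,0.4,0,0],[0.82,0.53,0,-0.004],[0.82,0.53,0,-0.004]]]'
python3 -m pendant '[[[0.3,0.2,0,0],[0.6,0.4,0,0],[0.82,0.53,0,0],[0.82,0.53,0,0]]]'
python3 -m pendant '[[[0.3,0.2,0,0],[0.6,0.4,0,0],[0.82,0.53,0,0],[0.82,0.53,0,0]]]'
python3 -m pendant '[[[0.3,0.2,0.1,0],[0.6,0.4,0.2,0],[0.82,0.54,0.3,0],[0.82,0.54,0.4,0],[0.82,0.54,0.5,0],[0.82,0.54,0.5,0],[0.82,0.54,0.5,0]]]'
python3 tgt.py -10 70 0
python3 - <<'E'
from h import *
c=optics.get_calibration("wrist");a=optics.capture("wrist");np.save("w2.npy",c["camera_from_world"])
cv2.imwrite("pics/w2.png",a[:,:,::-1])
E
```

```text
time_s: 5.45
tcp_pos: [0.4602, 0.1696, 0.2081]
ee_rot: [[0.868, -0.497, -0.003], [-0.497, -0.868, -0.002], [-0.001, 0.003, -1.0]]
wrist_force: [-0.8, 0.7, -2.7]
gripper_width: 0.686
gripper_force: 30.0
time_s: 5.85
tcp_pos: [0.5053, 0.0836, 0.2082]
ee_rot: [[0.867, -0.498, -0.002], [-0.498, -0.867, -0.001], [-0.001, 0.002, -1.0]]
wrist_force: [-0.5, 0.4, -3.1]
gripper_width: 0.685
gripper_force: 30.0
time_s: 6.25
tcp_pos: [0.5503, -0.0026, 0.2083]
ee_rot: [[0.867, -0.498, -0.002], [-0.498, -0.867, -0.001], [-0.001, 0.001, -1.0]]
wrist_force: [0.2, -0.0, -3.5]
gripper_width: 0.689
gripper_force: 30.0
time_s: 6.95
tcp_pos: [0.5938, -0.0877, 0.1595]
ee_rot: [[0.869, -0.495, -0.0], [-0.495, -0.869, -0.0], [-0.0, 0.0, -1.0]]
wrist_force: [0.2, 0.2, -2.1]
gripper_width: 0.685
gripper_force: 30.0
tcp [ 0.5938 -0.0877  0.1595] target [ 0.5908 -0.0921  0.0735] shift [-0.0039  0.0526  0.8607] turn 0.0016817976440419084 yaw -29.65728018600271
```

View pics/w2.png

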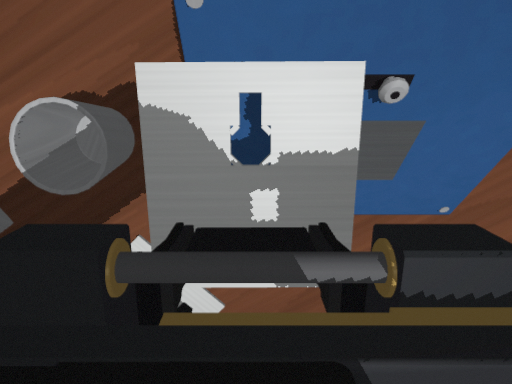

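The wrist view shows the level cover beside the screw. The screw head top is at about (395,93), the cup at the left around (72,140), and the board's lower-right corner screw at (444,210).

Run:
```python
from tgt import *
c=optics.get_calibration("wrist");ct=optics.get_calibration("top");R=Rb(np.radians(B[3]))
p=lambda *a:B[:3]+R@(np.array(a)/1000)
print("screw pred y=-4",proj(c,p(45,-4,11.5)),"y=-6",proj(c,p(45,-6,11.5)),"y=-2",proj(c,p(45,-2,11.5)))
print("corner LR",proj(c,p(-90,-100,1)),"UL",proj(c,p(90,100,1)),"slot ends",proj(c,p(45,-15,0)))
cup=back(ct,[[318.5,132]],.08)[0];print("cup",cup,"in board y,horiz x",R[:2,1]@(cup-B[:3])[:2],np.array([np.cos(np.radians(B[3])),np.sin(np.radians(B[3]))])@(cup-B[:3])[:2])
```

```text
screw pred y=-4 [[397.2004  94.5575]] y=-6 [[400.857  94.571]] y=-2 [[393.5437  94.544 ]]
corner LR [[446.5134 210.4454]] UL [[198.4017  -2.339 ]] slot ends [[411.4896  81.518 ]]
cup [0.6984 0.0141 0.08  ] in board y,horiz x 0.2156705906652393 -0.00890938942225878
```

```bash
python3 -m pendant '[[[0,0.03,0.05,0],[0,0.03,0.1,0],[0,0.03,0.15,0],[0,0.03,0.18,0],[0,0.03,0.21,0],[0,0.03,0.24,0],[0,0.03,0.27,0],[0,0.03,0.3,0]]]'
python3 -m pendant '[[[0,0,0.02,0],[0,0,0.04,0],[0,0,0.06,0],[0,0,0.08,0],[0,0,0.1,0],[0,0,0.12,0],[0,0,0.14,0],[0,0,0.16,0]]]'
```

```text
time_s: 7.8
tcp_pos: [0.5912, -0.091, 0.1296]
ee_rot: [[0.868, -0.497, -0.003], [-0.497, -0.868, 0.001], [-0.003, 0.001, -1.0]]
wrist_force: [-4.9, 3.7, 2.4]
gripper_width: 0.686
gripper_force: 30.0
time_s: 8.6
tcp_pos: [0.5914, -0.0911, 0.1135]
ee_rot: [[0.868, -0.496, -0.002], [-0.496, -0.868, 0.001], [-0.002, 0.001, -1.0]]
wrist_force: [-4.6, 3.6, 1.4]
gripper_width: 0.688
gripper_force: 30.0
```

Contact is about 6–7 N and the cover is pivoting. I continue.

```bash
python3 -m pendant '[[[0,0,0.02,0],[0,0,0.04,0],[0,0,0.06,0],[0,0,0.08,0],[0,0,0.1,0],[0,0,0.12,0],[0,0,0.14,0],[0,0,0.16,0]]]'
python3 -m pendant '[[[0,0,0.02,0],[0,0,0.04,0],[0,0,0.06,0],[0,0,0.08,0],[0,0,0.1,0],[0,0,0.12,0],[0,0,0.14,0],[0,0,0.16,0]]]'
python3 -m pendant '[[[0,0,0.01,0],[0,0,0.02,0],[0,0,0.03,0],[0,0,0.04,0]]]'
```

```text
time_s: 9.4
tcp_pos: [0.5937, -0.0919, 0.0979]
ee_rot: [[0.868, -0.497, 0.002], [-0.497, -0.868, -0.0], [0.002, -0.001, -1.0]]
wrist_force: [-1.4, -0.3, 1.5]
gripper_width: 0.689
gripper_force: 30.0
time_s: 10.2
tcp_pos: [0.5926, -0.0916, 0.0814]
ee_rot: [[0.868, -0.497, -0.0], [-0.497, -0.868, -0.0], [0.0, 0.0, -1.0]]
wrist_force: [-1.2, 0.4, 1.2]
gripper_width: 0.684
gripper_force: 30.0
time_s: 10.6
tcp_pos: [0.5927, -0.0916, 0.0775]
ee_rot: [[0.868, -0.497, 0.0], [-0.497, -0.868, -0.0], [0.0, -0.0, -1.0]]
wrist_force: [0.4, 1.0, 1.5]
gripper_width: 0.683
gripper_force: 30.0
```

```bash
for i in 1; do python3 -m pendant '[[[0,0,0.01,0],[0,0,0.02,0],[0,0,0.02,0]]]'; done
python3 -m pendant '[[[0,0,0.01,0],[0,0,0.01,0]]]'
python3 -m pendant '[[[0,0,0.01,0],[0,0,0.01,0]]]'
python3 tgt.py -10 70 0
python3 - <<'E'
from h import *
a=optics.capture("wrist");b=optics.capture("scene")
o=np.hstack([a[:300],cv2.resize(b[200:320,100:215],(288,300))])[:, :,::-1]
cv2.imwrite("pics/t1.png",o)
E
```

```text
time_s: 10.9
tcp_pos: [0.5925, -0.0915, 0.0754]
ee_rot: [[0.868, -0.497, -0.0], [-0.497, -0.868, 0.0], [-0.0, 0.0, -1.0]]
wrist_force: [-0.7, 0.4, 1.7]
gripper_width: 0.685
gripper_force: 30.0
time_s: 11.1
tcp_pos: [0.5926, -0.0916, 0.0744]
ee_rot: [[0.868, -0.497, -0.0], [-0.497, -0.868, 0.0], [-0.0, 0.0, -1.0]]
wrist_force: [-0.7, 0.4, 0.8]
gripper_width: 0.686
gripper_force: 30.0
time_s: 11.3
tcp_pos: [0.5926, -0.0916, 0.0734]
ee_rot: [[0.868, -0.497, -0.0], [-0.497, -0.868, 0.0], [-0.0, 0.0, -1.0]]
wrist_force: [-1.4, -0.5, 1.7]
gripper_width: 0.686
gripper_force: 30.0
tcp [ 0.5926 -0.0916  0.0734] target [ 0.5908 -0.0921  0.0735] shift [-0.0124  0.0135 -0.0004] turn 0.0006075808245238326 yaw -29.780376366083413
```

View pics/t1.png

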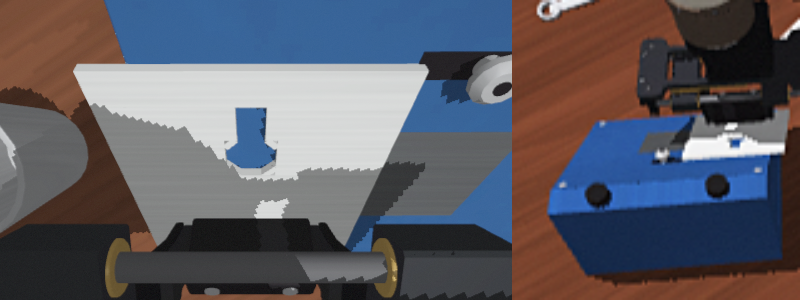

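The cover has tilted nearly flat onto the face, with its hole at (251,155) and the screw at the right (492,85). I continue in 1 mm steps until it is seated.

```bash
python3 -m pendant '[[[0,0,0.01,0],[0,0,0.01,0]]]'|grep -E "tcp|force"
python3 -m pendant '[[[0,0,0.01,0],[0,0,0.01,0]]]'|grep -E "tcp|force"
```

```text
tcp_pos: [0.5926, -0.0916, 0.0725]
wrist_force: [-1.0, 0.5, 2.0]
gripper_force: 30.0
tcp_pos: [0.5926, -0.0916, 0.0714]
wrist_force: [-0.5, 0.1, 2.8]
gripper_force: 30.0
```

```bash
python3 -m pendant '[[[0,0,0.01,0],[0,0,0.01,0]]]'|grep -E "tcp|force"
python3 -m pendant '[[[0,0,0.01,0],[0,0,0.01,0]]]'|grep -E "tcp|force"
```

```text
tcp_pos: [0.5926, -0.0916, 0.0704]
wrist_force: [-0.9, 1.0, 0.8]
gripper_force: 30.0
tcp_pos: [0.5926, -0.0916, 0.0704]
wrist_force: [-3.2, 0.2, 5.2]
gripper_force: 30.0
```

Run:
```python
from h import *
c=optics.get_calibration("wrist");a=optics.capture("wrist");cv2.imwrite("pics/w3full.png",a[:,:,::-1])
np.savez("w3.npz",**c); print(sense()["tcp_pos"],sense()["wrist_force"])
cv2.imwrite("pics/w3.png",cv2.resize(a[40:240,62:512,::-1],None,fx=1.75,fy=1.75,interpolation=cv2.INTER_CUBIC))
```

```text
[ 0.5926 -0.0916  0.0704] [-2.5265  1.8799  5.4822]
```

View pics/w3.png

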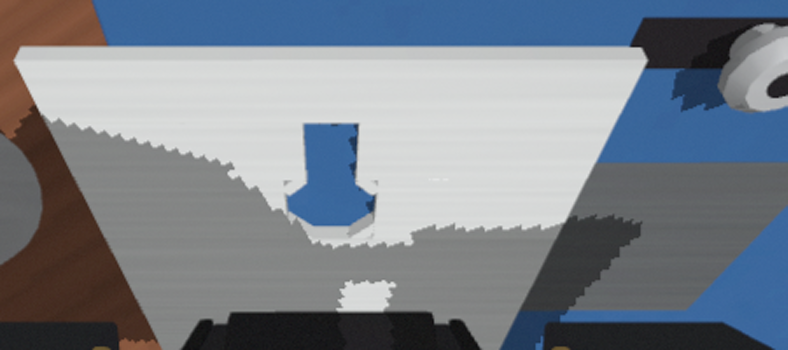

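```bash
cat > fitc.py <<'E'
from tgt import *
c=np.load("w3.npz");c={k:c[k] for k in c.files}
px=np.array([[15,60],[647,60],[20,46],[641,46],[304,124],[359,124]],float)
px=(px+.5)/1.75-.5+[62,40]
P=np.array([[60,55,4],[60,-55,4],[60,55,0],[60,-55,0],[46,5.5,4],[46,-5.5,4]])/1000
side=(np.array([[40,110],[520,310]])+.5)/1.75-.5+[62,40]
tcp=np.array([.5926,-.0916,.0704])
def res(p,full=True):
    R=Rb(p[4],p[3]);r=(proj(c,P@R.T+p[:3])-px).ravel()
    s=[]
    for q,y in zip(side,(.055,-.055)):
        a,b=proj(c,np.array([[.06,y,.004],[-.03,y,.004]])@R.T+p[:3]);n=np.array([-(b-a)[1],(b-a)[0]])/np.linalg.norm(b-a);s.append(n@(q-a))
    return np.r_[r,s]
s=least_squares(res,[.58,-.11,.08,np.radians(40),np.radians(B[3])])
p=s.x;print("origin",p[:3],"tilt",np.degrees(p[3]),"yaw",np.degrees(p[4]),"res",s.fun.round(1))
R=Rb(p[4],p[3]);g=R.T@(tcp+[0,0,.019]-p[:3]);print("grasp pt in cover",g)
Rbd=Rb(np.radians(B[3]));print("cover origin in board",Rbd.T@(p[:3]-B[:3]))
q=(np.array([[775,80]])+.5)/1.75-.5+[62,40]
for y in(-2,-4,-6):print(y,proj(c,B[:3]+Rbd@np.array([.045,y/1e3,.0115])),q)
E
python3 fitc.py
```

```text
origin [ 0.6234 -0.1087  0.0848] tilt 39.71057991826068 yaw -29.75677570258564 res [-0.4  0.1  0.5  0.1  0.8  0.3 -0.2  0.3 -0.9 -0.4  0.2 -0.4 -0.2  0.1]
grasp pt in cover [-0.0242 -0.0004  0.026 ]
cover origin in board [-0.017   0.0718 -0.0002]
-2 [[510.0169  85.9306]] [[504.6429  85.5   ]]
-4 [[517.0303  85.9428]] [[504.6429  85.5   ]]
-6 [[524.0437  85.955 ]] [[504.6429  85.5   ]]
```

The fit puts the tilt at 39.7° with the cover flush on the face. Now I lift along the normal, then move up the slope and over the screw.

```bash
python3 -m pendant '[[[-0.02,0,-0.024,0],[-0.05,0,-0.06,0],[-0.08,0,-0.095,0],[-0.11,0,-0.13,0],[-0.148,0,-0.176,0],[-0.148,0,-0.176,0]]]'
python3 -m pendant '[[[0.03,0.08,-0.03,0],[0.1,0.25,-0.1,0],[0.2,0.45,-0.17,0],[0.28,0.65,-0.23,0],[0.322,0.743,-0.27,0],[0.322,0.743,-0.27,0],[0.322,0.743,-0.27,0],[0.322,0.743,-0.27,0]]]'
python3 - <<'E'
from h import *
c=optics.get_calibration("wrist");a=optics.capture("wrist");cv2.imwrite("pics/w4full.png",a[:,:,::-1])
np.savez("w4.npz",**c); print(sense()["tcp_pos"],sense()["wrist_force"])
cv2.imwrite("pics/w4.png",cv2.resize(a[40:240,52:452,::-1],None,fx=2,fy=2,interpolation=cv2.INTER_CUBIC))
E
```

```text
time_s: 12.85
tcp_pos: [0.5797, -0.084, 0.0879]
ee_rot: [[0.868, -0.496, 0.001], [-0.496, -0.868, 0.0], [0.001, -0.001, -1.0]]
wrist_force: [0.2, -0.8, -1.8]
gripper_width: 0.683
gripper_force: 30.0
time_s: 13.65
tcp_pos: [0.5707, -0.164, 0.1137]
ee_rot: [[0.868, -0.496, -0.001], [-0.496, -0.868, 0.0], [-0.001, 0.0, -1.0]]
wrist_force: [-0.1, -1.0, -3.0]
gripper_width: 0.683
gripper_force: 30.0
[ 0.5707 -0.1639  0.1137] [ 0.1739  0.4909 -3.3907]
```

View pics/w4.png

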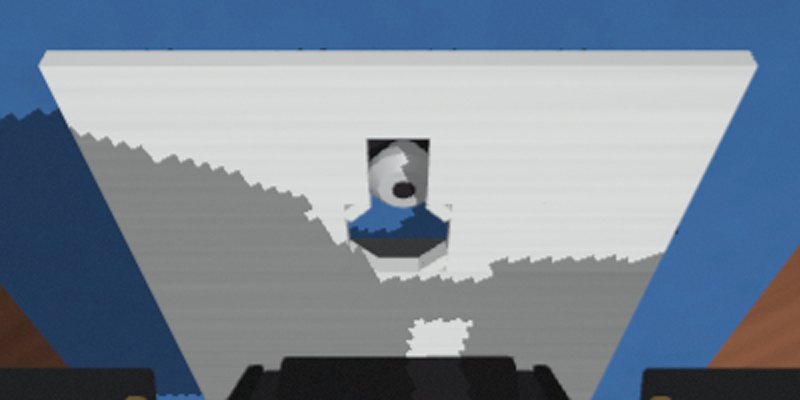

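The screw head shows through the slot with its socket at crop (403,189). The keyhole centreline is near column 398.

```bash
sed -e 's/w3.npz/w4.npz/;s/1\.75/2/g;s/\[62,40\]/[52,40]/g' -e 's/^px=np.array.*/px=np.array([[38,66],[758,66],[46,50],[750,50],[366.5,139],[430,139]],float)/' -e 's/^side=(np.array(\[\[40,110\],\[520,310\]\])/side=(np.array([[180,352],[615,358]])/' -e 's/^tcp=.*/tcp=np.array([.5707,-.1639,.1137])/' -e '/^q=/,$d' fitc.py > fitd.py
cat >> fitd.py <<'E'
q=(np.array([[403,189]])+.5)/2-.5+[52,40]
M=c["camera_from_world"];d=(M[:3,:3].T@np.linalg.inv(c["camera_matrix"])@np.r_[q[0],1]);o=-M[:3,:3].T@M[:3,3]
ob=Rbd.T@(o-B[:3]);db=Rbd.T@d;h=ob+db*(.0115-ob[2])/db[2];print("screw head in board",h)
hol=Rbd.T@(p[:3]+R@[.02,0,0]-B[:3]);print("hole in board",hol,"delta",h-hol)
E
python3 fitd.py
```

```text
origin [ 0.6013 -0.181   0.1283] tilt 38.63283929868807 yaw -29.704955276136154 res [ 0.  -0.1  0.2 -0.2  0.2  0.4  0.   0.2 -0.4 -0.1  0.3 -0.1 -0.4 -0.4]
grasp pt in cover [-0.0246 -0.0003  0.0254]
cover origin in board [ 0.0238 -0.0019  0.0222]
screw head in board [ 0.0445 -0.0029  0.0115]
hole in board [ 0.0438 -0.0019  0.0218] delta [ 0.0007 -0.001  -0.0103]
```

```bash
python3 -m pendant '[[[0.005,0.01,-0.004,0],[0.02,0.01,0.013,0],[0.033,0.01,0.03,0],[0.046,0.01,0.045,0],[0.06,0.01,0.061,0],[0.069,0.01,0.072,0],[0.069,0.01,0.072,0]]]'|grep -E "tcp|force"
python3 -m pendant '[[[0.01,0,0.012,0],[0.019,0,0.023,0],[0.026,0,0.031,0],[0.032,0,0.038,0],[0.032,0,0.038,0]]]'|grep -E "tcp|force"
python3 -m pendant '[[[0.006,0,0.008,0],[0.013,0,0.015,0],[0.019,0,0.023,0],[0.019,0,0.023,0]]]'|grep -E "tcp|force"
```

```text
tcp_pos: [0.5763, -0.1691, 0.1066]
wrist_force: [-0.3, 0.4, -2.9]
gripper_force: 30.0
tcp_pos: [0.5791, -0.1706, 0.103]
wrist_force: [-0.2, 0.8, -3.4]
gripper_force: 30.0
tcp_pos: [0.5808, -0.1715, 0.1007]
wrist_force: [0.3, -1.9, -3.3]
gripper_force: 30.0
```

```bash
python3 -m pendant '[[[0.006,0,0.008,0],[0.013,0,0.015,0],[0.019,0,0.023,0],[0.019,0,0.023,0]]]'|grep -E "tcp|force"
python3 -m pendant '[[[0.006,0,0.008,0],[0.006,0,0.008,0]]]'|grep -E "tcp|force"
```

```text
tcp_pos: [0.5824, -0.1725, 0.0984]
wrist_force: [-0.5, 0.1, -3.3]
gripper_force: 30.0
tcp_pos: [0.5829, -0.1728, 0.0978]
wrist_force: [-1.6, 0.8, -1.5]
gripper_force: 30.0
```

```bash
python3 -m pendant '[[[0.006,0,0.008,0],[0.006,0,0.008,0]]]'|grep -E "tcp|force"
```

```text
tcp_pos: [0.5831, -0.1729, 0.0972]
wrist_force: [-3.5, 1.0, 0.2]
gripper_force: 30.0
```

The cover is flush on the face, and the pose matches the earlier seated reading with about 5 N of contact. Now I slide it down the slope.

```bash
python3 -m pendant '[[[-0.015,0,0.013,0],[-0.03,0,0.026,0],[-0.046,0,0.039,0],[-0.061,0,0.051,0]]]'|grep -E "tcp|force"
python3 -m pendant '[[[-0.015,0,0.013,0],[-0.03,0,0.026,0],[-0.046,0,0.039,0],[-0.046,0,0.039,0]]]'|grep -E "tcp|force"
```

```text
tcp_pos: [0.5793, -0.1703, 0.0933]
wrist_force: [-1.2, 1.4, 5.2]
gripper_force: 30.0
tcp_pos: [0.5749, -0.1678, 0.089]
wrist_force: [-1.9, 1.3, 5.8]
gripper_force: 30.0
```

```bash
python3 -m pendant '[[[-0.015,0,0.013,0],[-0.03,0,0.026,0],[-0.03,0,0.026,0]]]'|grep -E "tcp|force"
python3 -m pendant '[[[-0.008,0,0.007,0],[-0.015,0,0.013,0],[-0.015,0,0.013,0]]]'|grep -E "tcp|force"
```

```text
tcp_pos: [0.5724, -0.1664, 0.0866]
wrist_force: [-2.1, 1.6, 7.2]
gripper_force: 30.0
tcp_pos: [0.5714, -0.1657, 0.0856]
wrist_force: [-2.7, 1.7, 6.9]
gripper_force: 30.0
```

```bash
python3 -m pendant '[[[-0.01,0,0.004,0],[-0.018,0,0.009,0],[-0.018,0,0.009,0]]]'|grep -E "tcp|force"
python3 -m pendant '[[[-0.008,0,0.006,0],[-0.008,0,0.006,0]]]'|grep -E "tcp|force"
```

```text
tcp_pos: [0.569, -0.1646, 0.0834]
wrist_force: [-1.0, 1.0, 3.8]
gripper_force: 30.0
tcp_pos: [0.5683, -0.1642, 0.0827]
wrist_force: [-1.1, 1.1, 4.1]
gripper_force: 30.0
```

```bash
python3 -m pendant '[[[-0.008,0,0.006,0],[-0.008,0,0.006,0]]]'|grep -E "tcp|force"
```

```text
tcp_pos: [0.5676, -0.1638, 0.0821]
wrist_force: [-1.1, 0.1, 4.5]
gripper_force: 30.0
```

```bash
python3 -m pendant '[[[-0.008,0,0.006,0],[-0.008,0,0.006,0]]]'|grep -E "tcp|force"
```

```text
tcp_pos: [0.5675, -0.1638, 0.082]
wrist_force: [0.6, -0.1, 6.3]
gripper_force: 30.0
```

```bash
python3 -m pendant '[[[-0.008,0,0.006,0],[-0.008,0,0.006,0]]]'|grep -E "tcp|force"
python3 - <<'E'
from h import *
a=optics.capture("wrist");c=optics.get_calibration("wrist");np.savez("w5.npz",**c);s=sense();print(s["tcp_pos"],s["wrist_force"])
b=optics.capture("scene");
o=np.hstack([cv2.resize(a[40:240,52:452],(760,380))[:, :500+0] if 0 else cv2.resize(a[40:240,102:402],(540,360)),cv2.resize(b[225:315,120:185],(260,360))])
cv2.imwrite("pics/w5.png",o[:,:,::-1])
E
```

```text
tcp_pos: [0.5675, -0.1637, 0.0819]
wrist_force: [0.6, -1.4, 6.7]
gripper_force: 30.0
[ 0.5675 -0.1638  0.082 ] [ 1.4155 -0.7112  7.1023]
```

The cover is firmly at its stop: after 23.7 mm of travel, the last 2 mm of commands gave no motion. I relax the tension, open, and retreat straight up.

```bash
python3 -m pendant '[[[0.009,0,-0.008,0],[0.009,0,-0.008,0]]]'|grep -E "tcp|force"
python3 -m pendant '[[[0,0,0,0],[0,0,0,0],[0,0,0,0],[0,0,0,0],[0,0,0,0],[0,0,0,0]]]' 0 |grep -E "tcp|force|width"
python3 -m pendant '[[[0,0,-0.02,0],[0,0,-0.06,0],[0,0,-0.12,0],[0,0,-0.3,0],[0,0,-0.6,0],[0,0,-0.8,0],[0,0,-0.8,0]]]' |grep -E "tcp|force"
python3 -m pendant '[[[-0.2,0,-0.2,0],[-0.5,0,-0.3,0],[-0.8,0,-0.3,0],[-0.9,0,-0.3,0],[-0.9,0,-0.3,0]]]' |grep -E "tcp|force|time"
python3 - <<'E'
from h import *
t=optics.capture("top");a=optics.capture("wrist");b=optics.capture("scene")
np.savez("w6.npz",**optics.get_calibration("wrist"))
o=np.zeros((600,800,3),np.uint8)
o[:,:]=0
o[:288,:384]=cv2.resize(a,(384,288)); o[:288,400:784]=cv2.resize(b[225:315,100:220],(384,288))
o[290:590,:400]=cv2.resize(t,(400,300)); o[290:590,410:800]=cv2.resize(t[105:220,330:480],(390,300))
cv2.imwrite("pics/end.png",o[:,:,::-1])
E
```

```text
tcp_pos: [0.5675, -0.1637, 0.082]
wrist_force: [1.1, 0.7, 4.4]
gripper_force: 30.0
tcp_pos: [0.5666, -0.1635, 0.0814]
wrist_force: [-0.5, -0.9, 0.2]
gripper_width: 0.989
gripper_force: 0.0
tcp_pos: [0.569, -0.1638, 0.1658]
wrist_force: [0.1, 0.3, 0.5]
gripper_force: 0.0
time_s: 20.7
tcp_pos: [0.4875, -0.1184, 0.1916]
wrist_force: [0.3, 0.2, 0.8]
gripper_force: 0.0
```

View pics/end.png

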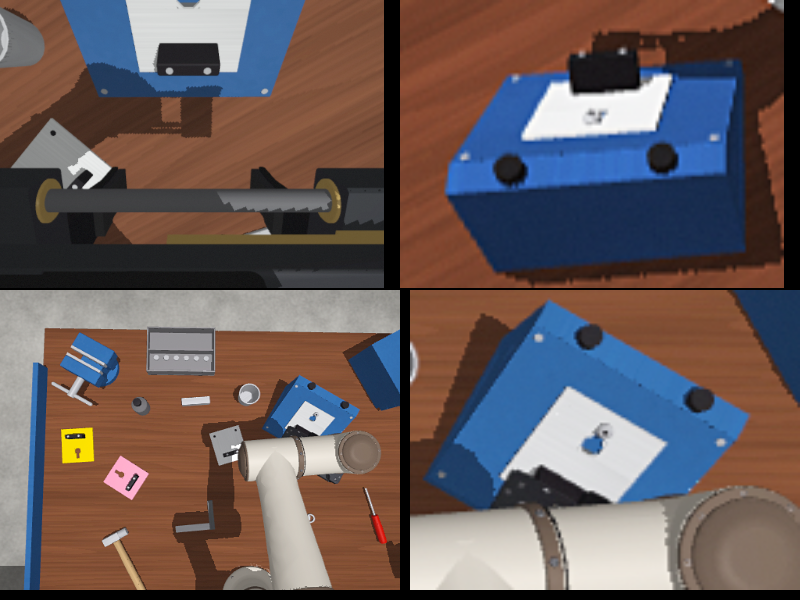

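The cover hangs straight and flat, with the screw head at the slot's upper end (top crop (605,430)). The fingers are clear and the blank, cup and other things are where they were.

```bash
python3 -c "
from station import r
print(r.finish_job())"
```

```text
the job is handed in; nothing more can be done
None
```

The keyhole cover is hung on the console screw, slid down to its stop, released flat and straight, and the job is handed in at about 21 s; measured wrist forces stayed near 10 N or less, and nothing else on the bench was moved.

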